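# Lay the tall box down against the stop

## Task

Tip the tall open plywood box over onto its side on the grey board, mouth pointing away from the dark wooden stop, letting it down gently all the way instead of letting it fall, and push it along the board until its base sits flat against the stop, so that long strips can then be slid into it. Use the fingers only to push, steady and slide: do not pinch, lift or carry the box, and leave the glue bottle, the jar and the inlaid panel where they are.

Things in the scene. Friction and masses are not known exactly. Their poses are not given: they have to be found in the camera images.
- board: Fixed board, grey felt top 12 mm above the work surface. Origin on the work surface under the middle of the stop's working face; +x along the board away from the stop, +y across, z up. The top spans x 0 to 420 mm, 80 mm to either side. The stop is a dark wooden strip 160 mm long, 20 mm thick, 30 mm above the board's top; its working face is the plane x = 0.
- box: Loose tall plywood box with teal bands, open top, empty, 90 x 90 x 190 mm outside, walls and base 6 mm, 0.2 to 0.45 kg. Origin: centre of its underside; z to its mouth, x and y square to its sides. Starts upright on the board, x along the board's +x within 0.12 rad, near side 15 to 40 mm from the stop. Balances on its bottom edge at about 0.47 rad of tilt; beyond that it falls unless held back.
- box_middle (a point): The centre of the tall box, on its axis half-way up (95 mm from its underside), axes as the box.
- box_mouth (a point): The centre of the tall box's open mouth, on its axis 190 mm from its underside, axes as the box.
- glue: Bystander: standing white bottle with an orange cap, 54 mm in diameter, 150 mm tall, loose. Origin at the centre of its underside. Stands beside the board.
- jar: Bystander: amber jar with a steel lid, 60 mm in diameter, 85 mm tall, loose. Origin at the centre of its underside. Stands beside the board.
- panel: Bystander: flat inlaid picture panel, light wood frame with teal, navy and cream pieces, 120 mm along its x, 170 mm along its y, 11 mm thick, loose. Origin at the centre of its underside. Lies flat beside the board.
Things that resemble listed ones, but are neither listed nor needed, are in the scene too. There is more than one size of the box; the one meant has the size given above.

How it is judged:
By the outcome, as a careful person would: the job done as asked, in the order asked, and still so for the second after the job is handed in, with the robot touching nothing.
It also fails if it takes over 72 s, if anything falls off the work surface, if the arm or the gripper's body presses on something with over 40 N, if the wrist force passes 120 N, or if a joint passes its speed limit or range.

## Robot

A 7-joint arm with a two-finger parallel gripper is mounted at the origin on the work surface. World frame = base frame: x ahead of the robot, y to its left, z up, the work surface at z = 0. Lengths are in m, angles in rad, forces in N, time in s.
With the tool pointing down it reaches from about 0.425 to 0.925 m from the base axis. Payload 6.8 kg.
Tool frame: the origin (TCP) lies on the centre line of the jaws, within the pads' length; the fingertips stand 14 mm ahead of it and the grasp point (between the pads) lies 5 mm behind it (r.tips_ahead is the distance from the TCP to the fingertips, in m); z points along the fingers, y is the line along which they close (so a half turn about z gives the same grasp; the last joint's range is limited). The gripper opens to 85 mm and grips with 20 to 120 N. Pads are 22 mm wide; open, the fingers measure 114 mm over their backs; the gripper's body (76 mm by 85 mm) begins 54 mm behind the grasp point. The pads swing forward as they close: fully open they stand 13 mm farther back than shut.
Start: joints at [1.142, 0.477, 0.022, 1.555, -0.011, 1.109, -0.083], TCP at [0.213, -0.641, 0.245] pointing down, gripper open.
Joint ranges: [-2.96, 2.96], [-0.34, 2.1], [-1.41, 1.46], [0.24, 2.44], [-1.37, 4.51], [0.17, 1.92], [-2.96, 2.96]. Speed limits (rad/s): [2.39, 2.39, 3.14, 3.14, 3.14, 3.14, 3.14].

## Interface

Orientations are given as a rotation vector (axis times angle).
In Python, from bench import r, eyes gives the robot as it stands.
- The arm moves only by the tool step_arm, never from a script. Its argument "rows" is a list of rows, each a list of 6 numbers: the shift along the world's x, y, z in units of 60 cm (1.0 is 60 cm), then the turn, a rotation vector about the world's x, y, z in units of pi rad (1.0 is pi rad). In form: [[x, y, z, rx, ry, rz], ...]. A call has 1 to 5 rows; each row is the pose to reach, as a shift and turn from the pose commanded when the call began, turning the shorter way round; what a row does not reach only later rows make up. A row lasts 1/12 s, in which the tool goes at most 41.7 mm and 7.16 degrees, less where a joint would pass 70% of its speed; a pose out of reach is approached as far as the arm can. A call with a number of a shift or a turn outside -1 to 1 is refused whole. A call with a gripper value outside its range is refused whole. "jaw" is the closure, from 0 (fully open) to 1 (shut), set as the call begins (left out, the last holds). The fingers move at their own pace and stop on an object; "squeeze" is the grip in N (left out, the last holds). Time passes only in rows, so rows that repeat a pose let the fingers close. It gives the time, the measured TCP pose, the force, the opening and the grip force at its end, in the units of the state.
- r.get_obs(): the state, without advancing time (a new reading comes with each control period).
- eyes.grab_frame(name): name is "scene" or "top"; returns the picture (420x560x3 uint8, red, green, blue); there is no depth.
- eyes.camera_info(name): a dict with "mtx" (3x3 intrinsics, pixels), "extrinsics" (4x4, takes a point from camera to world coordinates). Camera axes: x right, y down, z forward; pixel columns grow to the right and rows downward; lengths in m; the calibration is good to about 2 mm. A picture is of the moment at which its call begins. camera_info takes no time and is no camera call.
- r.hand_in(): hands the job in; it is judged then, once.
The state is a dict: "clock": time; "joints": joint angles; "qvel": joint speeds; "tau": joint torques, N m; "tcp_pos": TCP position; "orientation": TCP orientation; "contact_force": force on the tool from outside, world axes, zero at the start; "moment": the same for the moment, N m; "grip_width": finger opening in m; "gripper_force": force on a finger pad.
Only numpy, scipy, OpenCV 4.12 (cv2) and the standard library are available. Lean on these libraries where they do the work, as an engineer would, in place of code of your own. Each camera call takes 0.05 s, during which the arm holds its last target. There are 200 camera calls.

## Working session

There is one attempt and no reset: what is moved stays moved. The work goes in short steps, Python scripts to look and compute and a tool call to move; the robot and the scene stay as the last step left them, time stands still between calls to the robot, and variables do not carry over. Pictures are saved under pics/ and viewed, at most 10 in all, crops included, and the job is handed in when it is done.

Besides the shell and the picture viewer there is one more tool, called after "Request:" by a JSON object that holds its "method" and its "body". step_arm: Moves the arm, as the interface text tells. Shifts and turns lie within -1 to 1; 1 stands for 60 cm of shift or pi rad of turn. Its arguments: {"type":"object","properties":{"rows":{"type":"array"},"jaw":{"type":"number"},"squeeze":{"type":"number"}},"required":["rows"]}

```bash
mkdir -p pics
python3 - <<'E'
from bench import r, eyes
import cv2, numpy as np
for n in("scene","top"):
    im=eyes.grab_frame(n); cv2.imwrite(f"pics/{n}0.png",im[:,:,::-1]); c=eyes.camera_info(n); print(n,np.round(c["mtx"],1).tolist(),np.round(c["extrinsics"],3).tolist())
print(r.get_obs())
E
```

```text
scene [[408.9, 0.0, 278.4], [0.0, 408.9, 216.2], [0.0, 0.0, 1.0]] [[0.262, 0.741, -0.619, 1.165], [0.965, -0.188, 0.183, -0.242], [0.019, -0.645, -0.764, 0.81], [0.0, 0.0, 0.0, 1.0]]
top [[381.5, 0.0, 278.1], [0.0, 381.5, 213.9], [0.0, 0.0, 1.0]] [[-0.019, -0.995, 0.094, 0.584], [-1.0, 0.019, -0.009, -0.066], [0.008, -0.095, -0.995, 0.892], [0.0, 0.0, 0.0, 1.0]]
{'clock': 0.1, 'joints': array([ 1.14190784,  0.47770349,  0.02235632,  1.55633032, -0.01150823,
        1.10930221, -0.08306577]), 'qvel': array([-6.87111601e-04, -1.95148971e-03,  9.78705793e-05, -3.74478148e-03,
        5.56315439e-04,  1.91444869e-03,  1.20100441e-03]), 'tau': array([ 4.55495450e-03, -5.97752988e+01,  1.61363773e+00, -2.81953132e+01,
        1.28007613e-02,  5.00617418e-03,  3.48394209e-06]), 'tcp_pos': array([ 0.21266599, -0.64009591,  0.24444193]), 'orientation': array([-3.09970704e+00, -5.01544504e-01,  5.82989730e-04]), 'contact_force': array([0.23105142, 0.17331969, 0.38198815]), 'moment': array([0.00961979, 0.0086273 , 0.04259314]), 'gripper_force': 0.0, 'grip_width': 0.08531424087144925}
```

View pics/scene0.png

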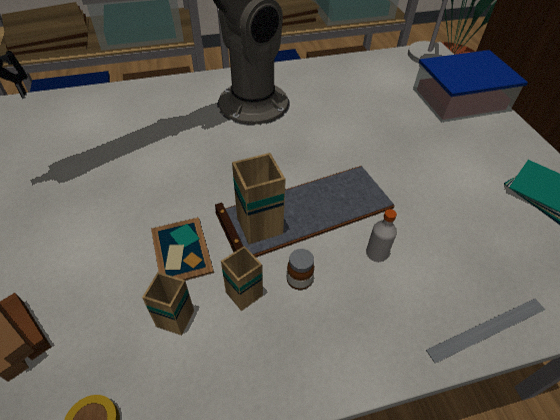

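View pics/top0.png

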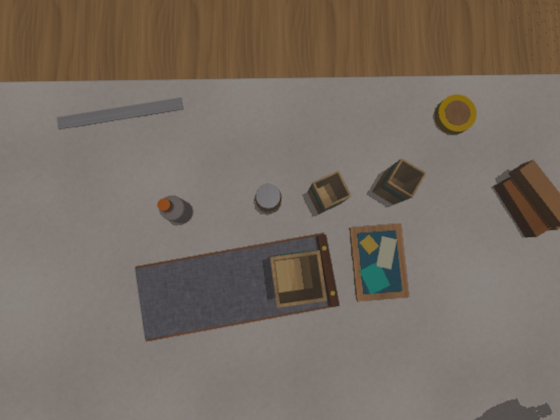

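Candidates: tall box on the board (scene 260,200 / top 298,278), small box A (scene 243,278 / top 330,190), small box B (scene 170,300 / top 402,180). The one on the board is by far the tallest, so I choose that one. The stop is at top (327,270), and the board runs left from it (+y).

```bash
cat > h.py <<'E'
import numpy as np, cv2
from bench import r, eyes
def ray(n,uv,z):
    c=eyes.camera_info(n);E=np.array(c["extrinsics"]);d=E[:3,:3]@np.linalg.solve(c["mtx"],[uv[0],uv[1],1.]);o=E[:3,3]
    return o+d*(z-o[2])/d[2]
def proj(n,P):
    c=eyes.camera_info(n);E=np.array(c["extrinsics"]);p=c["mtx"]@(E[:3,:3].T@(np.asarray(P)-E[:3,3]));return p[:2]/p[2]
E
python3 - <<'E'
from h import *
a=cv2.imread("pics/top0.png");b=cv2.imread("pics/scene0.png")
A=cv2.resize(a[225:345,130:350],None,fx=3.5,fy=3.5,interpolation=cv2.INTER_CUBIC)
B=cv2.resize(b[145:265,200:400],None,fx=3.5,fy=3.5,interpolation=cv2.INTER_CUBIC)
A=cv2.convertScaleAbs(A,alpha=1.8);B=cv2.convertScaleAbs(B,alpha=1.3)
cv2.imwrite("pics/a.png",A);cv2.imwrite("pics/b.png",B)
E
```

```text
(no output)
```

View pics/a.png

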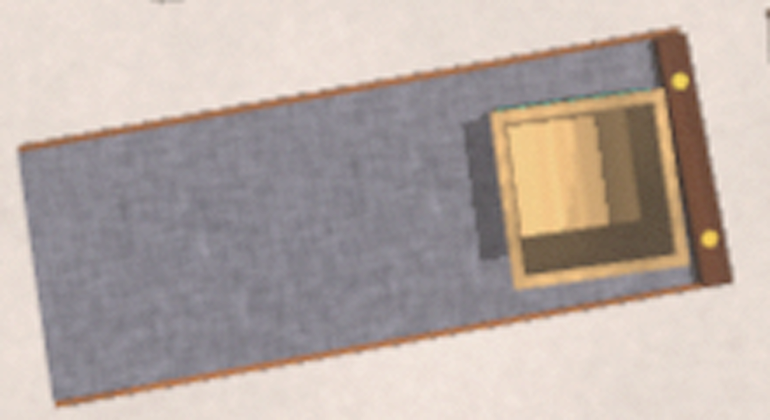

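```bash
cat >> h.py <<'E'
def cr(p): return np.array([(p[0]+.5)/3.5-.5+130,(p[1]+.5)/3.5-.5+225])
E
python3 - <<'E'
from h import *
g=lambda L,z:np.array([ray("top",cr(p),z) for p in L])
F=g([(20,149),(57,404)],.012);S=g([(657,40),(698,285)],.042);S2=g([(685,32),(732,282)],.042)
M=g([(490,113),(664,90),(690,263),(517,290)],.202)
print(F,S,S2,M,sep="\n")
yd=lambda A:np.degrees(np.arctan2(*(A[0]-A[1])[[1,0]]))
far=F.mean(0);o=(S.mean(0)+0);d=far-o;print("board x len",np.hypot(*d[:2]),"ang",np.degrees(np.arctan2(d[1],d[0])),"edges",yd(F),yd(S))
c=M.mean(0);print("mouth",c,[np.linalg.norm(M[i]-M[i-1]) for i in range(4)])
xa=(M[0]+M[3]-M[1]-M[2]);print("box yaw",np.degrees(np.arctan2(xa[1],xa[0])))
ya=(M[3]+M[2]-M[0]-M[1]);print("box y",np.degrees(np.arctan2(ya[1],ya[0])))
u=d[:2]/np.hypot(*d[:2]);v=np.array([-u[1],u[0]]);print("mouth in board",(c-o)[:2]@u,(c-o)[:2]@v,"u",u,"o",o)
near=(M[1]+M[2])/2;print("near rim",near)
for n,p in(("jar",(268,196)),):print(n,ray("top",p,.085))
print("glue",ray("top",(165,205),.15))
E
```

```text
[[0.55143226 0.25365645 0.012     ]
 [0.38909519 0.22748613 0.012     ]]
[[ 0.6133209  -0.16022106  0.042     ]
 [ 0.45978484 -0.18141291  0.042     ]]
[[ 0.6180651  -0.1782089   0.042     ]
 [ 0.46118935 -0.2027665   0.042     ]]
[[ 0.57202331 -0.05556625  0.202     ]
 [ 0.58202974 -0.14528594  0.202     ]
 [ 0.49423618 -0.15591449  0.202     ]
 [ 0.48257392 -0.06770279  0.202     ]]
board x len 0.4166948062883815 ang 99.15368556921877 edges 9.157845405852658 7.858607462951432
mouth [ 0.53271579 -0.10611737  0.202     ] [np.float64(0.09026897760859084), np.float64(0.09027597070646089), np.float64(0.08843458300010801), np.float64(0.08897927868904766)]
box yaw 96.94335694873297
box y -172.68100089885814
mouth in board 0.06448609169512101 -0.006504405922738987 u [-0.15908319  0.98726518] o [ 0.53655287 -0.17081698  0.042     ]
near rim [ 0.53813296 -0.15060022  0.202     ]
jar [ 0.69922093 -0.05257682  0.085     ]
glue [0.67589857 0.1477368  0.15      ]
```

Request:
{"method": "step_arm", "body": {"rows": [[0.03,0.05,0.06,0,0,-0.0125],[0.06,0.1,0.1,0,0,-0.025],[0.1,0.16,0.1,0,0,-0.0375],[0.14,0.22,0.1,0,0,-0.05],[0.18,0.27,0.1,0,0,-0.0628]], "jaw": 0.82, "squeeze": 20}}

```text
clock: 0.52
tcp_pos: [0.3165, -0.483, 0.3058]
orientation: [3.135, 0.189, 0.001]
contact_force: [1.3, -0.3, -0.6]
grip_width: 0.0256
gripper_force: 0.0
```

Request:
{"method": "step_arm", "body": {"rows": [[0.037,0.056,0,0,0,0],[0.074,0.112,0,0,0,0],[0.11,0.168,0,0,0,0],[0.147,0.224,0,0,0,0],[0.184,0.28,0,0,0,0]]}}

```text
clock: 0.93
tcp_pos: [0.4271, -0.3147, 0.3051]
orientation: [-3.136, -0.194, 0.001]
contact_force: [0.8, -0.2, -0.3]
grip_width: 0.0157
gripper_force: 0.0
```

Run:
```python
from h import *
from scipy.spatial.transform import Rotation as R
o=r.get_obs();print(o['clock'],o['tcp_pos'],R.from_rotvec(o['orientation']).as_matrix().round(3),o['grip_width'],o['joints'],r.tips_ahead,o['contact_force'])
```

```text
0.9333 [ 0.42710214 -0.3146535   0.30511282] [[ 0.992  0.123 -0.   ]
 [ 0.123 -0.992  0.   ]
 [-0.    -0.    -1.   ]] 0.015693124711408216 [ 0.63406685  0.19085518 -0.13479816  1.81907526  0.02831366  1.13382801
 -0.95774721] 0.014 [ 0.78388736 -0.19245479 -0.34423994]
```

Request:
{"method": "step_arm", "body": {"rows": [[0.01,0.055,0.02,-0.038,-0.0047,0],[0.02,0.11,0.03,-0.076,-0.0095,0],[0.03,0.165,0.04,-0.114,-0.0142,0],[0.04,0.22,0.05,-0.152,-0.019,0],[0.05,0.275,0.05,-0.19,-0.0237,0]]}}

```text
clock: 1.35
tcp_pos: [0.4553, -0.1583, 0.3363]
orientation: [2.602, 0.159, 0.043]
contact_force: [0.9, 0.2, -0.9]
grip_width: 0.0158
gripper_force: 0.0
```

Request:
{"method": "step_arm", "body": {"rows": [[0.01,0.055,0,-0.038,-0.0047,0],[0.02,0.11,0,-0.076,-0.0095,0],[0.03,0.165,0,-0.114,-0.0142,0],[0.04,0.22,0,-0.152,-0.019,0],[0.05,0.275,0,-0.19,-0.0237,0]]}}

```text
clock: 1.77
tcp_pos: [0.4851, 0.0078, 0.335]
orientation: [2.002, 0.122, 0.077]
contact_force: [1.3, -1.4, -0.3]
grip_width: 0.0153
gripper_force: 0.0
```

Request:
{"method": "step_arm", "body": {"rows": [[0.01,0.055,0,-0.03,-0.0037,0],[0.02,0.11,0,-0.06,-0.0075,0],[0.03,0.165,0,-0.09,-0.0112,0],[0.03,0.165,0,-0.12,-0.015,0],[0.03,0.165,0,-0.12,-0.015,0]]}}

```text
clock: 2.18
tcp_pos: [0.5034, 0.106, 0.3343]
orientation: [1.627, 0.097, 0.091]
contact_force: [0.3, -0.8, -2.1]
grip_width: 0.0153
gripper_force: 0.0
```

```bash
cat >> h.py <<'E'
from scipy.spatial.transform import Rotation as R
bx=np.array([-.1236,.9923,0]);by=np.array([-.9923,-.1236,0])
def st():
    o=r.get_obs();m=R.from_rotvec(o['orientation']).as_matrix();z=m[:,2]
    print("t",o['clock'],"tcp",o['tcp_pos'].round(4),"tilt",np.degrees(np.arctan2(-z@bx,-z[2])).round(1),"offaxis",np.degrees([z@by,m[:,1]@by]).round(1),"w",o['grip_width'].round(4),"F",o['contact_force'].round(1),"j",o['joints'].round(2));return o
E
python3 -c "from h import *;st()"
```

```text
Traceback (most recent call last):
  File "h.py", line 13, in st
    print("t",o['clock'],"tcp",o['tcp_pos'].round(4),"tilt",np.degrees(np.arctan2(-z@bx,-z[2])).round(1),"offaxis",np.degrees([z@by,m[:,1]@by]).round(1),"w",o['grip_width'].round(4),"F",o['contact_force'].round(1),"j",o['joints'].round(2));return o
                                                                                                                                                             ^^^^^^^^^^^^^^^^^^^^^
AttributeError: 'float' object has no attribute 'round'
```

Request:
{"method": "step_arm", "body": {"rows": [[0,0.01,-0.06,0,0,0],[0,0.015,-0.12,0,0,0],[0,0.015,-0.18,0,0,0],[0,0.015,-0.24,0,0,0],[0,0.015,-0.3,0,0,0]]}}

```text
clock: 2.6
tcp_pos: [0.5026, 0.1137, 0.1523]
orientation: [1.629, 0.098, 0.09]
contact_force: [0.1, 0.8, -1.5]
grip_width: 0.0152
gripper_force: 0.0
```

Request:
{"method": "step_arm", "body": {"rows": [[0,0,-0.03,0,0,0],[0,0,-0.06,0,0,0],[0,0,-0.08,0,0,0],[0,0,-0.08,0,0,0]]}}

```text
clock: 2.93
tcp_pos: [0.5022, 0.1131, 0.104]
orientation: [1.627, 0.1, 0.087]
contact_force: [-0.9, -0.1, 0.5]
grip_width: 0.0153
gripper_force: 0.0
```

```bash
sed -i "s/o\['grip_width'\].round(4)/round(o['grip_width'],4)/" h.py
python3 - <<'E'
from h import *
st()
im=eyes.grab_frame("scene");cv2.imwrite("pics/s1.png",im[:,:,::-1])
E
```

```text
t 2.9333 tcp [0.5022 0.1131 0.104 ] tilt 86.6 offaxis [ 0.3 -0.3] w 0.0153 F [-0.9 -0.1  0.5] j [-0.87  1.03  0.05  1.77  0.85  1.71 -2.85]
```

View pics/s1.png

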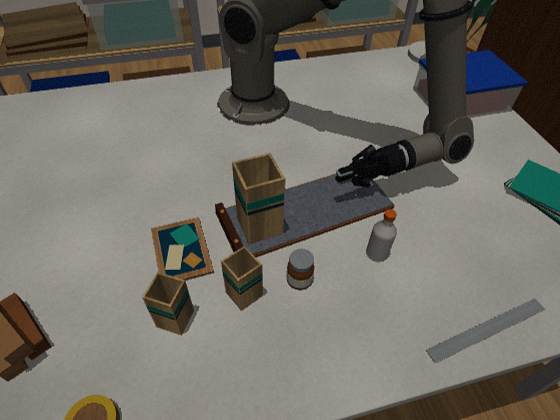

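The arm reaches the final lowered pose with clear margins; the glue bottle (380,238) and jar (300,268) are clear. I'm going back to straddle the wall of the box nearest the stop.

Request:
{"method": "step_arm", "body": {"rows": [[0,0,0.065,0,0,0],[0,0,0.13,0,0,0],[0,0,0.195,0,0,0],[0,0,0.26,0,0,0],[0,0,0.325,0,0,0]]}}

```text
clock: 3.4
tcp_pos: [0.5026, 0.1128, 0.3045]
orientation: [1.63, 0.095, 0.089]
contact_force: [0.9, -0.1, -0.1]
grip_width: 0.0158
gripper_force: 0.0
```

Request:
{"method": "step_arm", "body": {"rows": [[0.004,-0.03,0.05,0.035,0.0045,0],[0.008,-0.06,0.05,0.07,0.009,0],[0.012,-0.09,0.05,0.106,0.0135,0],[0.016,-0.12,0.05,0.142,0.018,0],[0.02,-0.15,0.05,0.178,0.0225,0]]}}

```text
clock: 3.82
tcp_pos: [0.5148, 0.023, 0.3333]
orientation: [2.198, 0.135, 0.066]
contact_force: [0.4, -0.1, -0.3]
grip_width: 0.0153
gripper_force: 0.0
```

Request:
{"method": "step_arm", "body": {"rows": [[0.004,-0.03,0,0.036,0.0045,0],[0.008,-0.06,0,0.072,0.009,0],[0.012,-0.09,0,0.108,0.0135,0],[0.016,-0.12,0,0.144,0.018,0],[0.02,-0.15,0,0.18,0.0225,0]]}}

```text
clock: 4.23
tcp_pos: [0.5267, -0.0676, 0.334]
orientation: [2.765, 0.173, 0.031]
contact_force: [-0.3, 0.2, -0.3]
grip_width: 0.0154
gripper_force: 0.0
```

Request:
{"method": "step_arm", "body": {"rows": [[0.005,-0.03,-0.01,0.036,0.0045,0],[0.01,-0.06,-0.02,0.072,0.009,0],[0.015,-0.09,-0.03,0.108,0.0135,0],[0.019,-0.1345,-0.05,0.123,0.015,0],[0.019,-0.1345,-0.058,0.123,0.015,0]]}}

```text
clock: 4.65
tcp_pos: [0.5361, -0.157, 0.2973]
orientation: [-3.127, -0.177, 0.008]
contact_force: [-0.4, -1.8, -0.4]
grip_width: 0.0154
gripper_force: 0.0
```

Request:
{"method": "step_arm", "body": {"rows": [[0,0,0,0,0,0],[0,0,0,0,0,0]]}}

```text
clock: 4.82
tcp_pos: [0.5376, -0.1471, 0.2971]
orientation: [-3.123, -0.197, 0.01]
contact_force: [0.2, 0.9, -0.3]
grip_width: 0.0153
gripper_force: 0.0
```

Run:
```python
from h import *
o=st();print(np.round(R.from_rotvec(o['orientation']).as_matrix(),4))
```

```text
t 4.8167 tcp [ 0.5376 -0.1471  0.2971] tilt -0.7 offaxis [ 0.3 -0.1] w 0.0153 F [ 0.2  0.9 -0.3] j [-0.03  0.24  0.24  1.78 -0.07  1.13 -1.22]
[[ 0.9921  0.1256 -0.0071]
 [ 0.1257 -0.992   0.0115]
 [-0.0056 -0.0123 -0.9999]]
```

Request:
{"method": "step_arm", "body": {"rows": [[0,0,-0.03,0,0,0],[0,0,-0.06,0,0,0],[0,0,-0.09,0,0,0],[0,0,-0.11,0,0,0],[0,0,-0.12,0,0,0]], "jaw": 0.7}}

```text
clock: 5.23
tcp_pos: [0.5378, -0.1448, 0.2238]
orientation: [-3.122, -0.204, 0.012]
contact_force: [-0.7, 1.1, 0.4]
grip_width: 0.0256
gripper_force: 0.0
```

Request:
{"method": "step_arm", "body": {"rows": [[0,0,-0.01,0,0,0],[0,0,-0.02,0,0,0],[0,0,-0.03,0,0,0],[0,0,-0.03,0,0,0]]}}

```text
clock: 5.57
tcp_pos: [0.538, -0.1469, 0.2059]
orientation: [-3.123, -0.198, 0.011]
contact_force: [-0.3, -0.0, 0.1]
grip_width: 0.0256
gripper_force: 0.0
```

Run:
```python
from h import *
st()
a=eyes.grab_frame("top")[200:330,240:360,::-1];b=eyes.grab_frame("scene")[120:250,200:320,::-1]
A=np.hstack([cv2.resize(x,None,fx=3.3,fy=3.3,interpolation=cv2.INTER_CUBIC) for x in(a,b)])
cv2.imwrite("pics/c2.png",cv2.convertScaleAbs(A,alpha=1.5))
```

```text
t 5.5667 tcp [ 0.538  -0.1469  0.2059] tilt -0.7 offaxis [ 0.4 -0.2] w 0.0256 F [-0.3 -0.   0.1] j [-0.02  0.34  0.22  1.88 -0.1   0.94 -1.19]
```

View pics/c2.png

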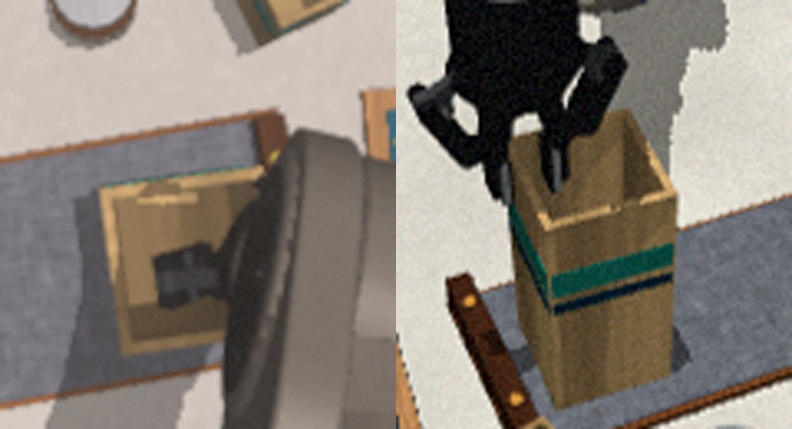

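The two fingers straddle the wall on the stop side: outer finger at crop (490,185), inner finger at (555,170). Next I go deeper and narrow the jaw without touching the wall.

Request:
{"method": "step_arm", "body": {"rows": [[0,0,-0.01,0,0,0],[0,0,-0.02,0,0,0],[0,0,-0.03,0,0,0],[0,0,-0.03,0,0,0]]}}

```text
clock: 6.0
tcp_pos: [0.5374, -0.1471, 0.1869]
orientation: [-3.123, -0.197, 0.014]
contact_force: [0.5, -0.1, -0.6]
grip_width: 0.0258
gripper_force: 0.0
```

Request:
{"method": "step_arm", "body": {"rows": [[0,0,0,0,0,0],[0,0,0,0,0,0],[0,0,0,0,0,0],[0,0,0,0,0,0]], "jaw": 0.82}}

```text
clock: 6.33
tcp_pos: [0.5385, -0.1474, 0.1887]
orientation: [-3.124, -0.197, 0.009]
contact_force: [-0.4, 0.7, -0.3]
grip_width: 0.0152
gripper_force: 0.0
```

Run:
```python
import numpy as np
s0,h0=-.0867,.1765
f=lambda d:np.array([s0*np.cos(d)+h0*np.sin(d),h0*np.cos(d)-s0*np.sin(d)])
p=lambda d:np.r_[f(d)[0]*np.array([-.1236,.9923]),f(d)[1]]/.6
for k in range(12):
    b=np.round(p(np.radians(7.5*k)),3)
    print(k,[[*(float(x) for x in np.round(p(np.radians(7.5*k+1.5*i))-b,3)),round(-.00827*i,4),round(-.00103*i,4),0] for i in range(1,6)])
```

```text
0 [[-0.001, 0.007, 0.004, -0.0083, -0.001, 0], [-0.002, 0.015, 0.007, -0.0165, -0.0021, 0], [-0.003, 0.023, 0.011, -0.0248, -0.0031, 0], [-0.004, 0.031, 0.014, -0.0331, -0.0041, 0], [-0.005, 0.039, 0.017, -0.0413, -0.0052, 0]]
1 [[-0.001, 0.008, 0.002, -0.0083, -0.001, 0], [-0.002, 0.016, 0.005, -0.0165, -0.0021, 0], [-0.003, 0.024, 0.007, -0.0248, -0.0031, 0], [-0.004, 0.033, 0.009, -0.0331, -0.0041, 0], [-0.005, 0.041, 0.011, -0.0413, -0.0052, 0]]
2 [[-0.001, 0.008, 0.001, -0.0083, -0.001, 0], [-0.002, 0.017, 0.002, -0.0165, -0.0021, 0], [-0.003, 0.025, 0.004, -0.0248, -0.0031, 0], [-0.004, 0.034, 0.004, -0.0331, -0.0041, 0], [-0.005, 0.042, 0.005, -0.0413, -0.0052, 0]]
3 [[-0.001, 0.009, 0.001, -0.0083, -0.001, 0], [-0.003, 0.017, 0.001, -0.0165, -0.0021, 0], [-0.004, 0.026, 0.001, -0.0248, -0.0031, 0], [-0.005, 0.034, 0.0, -0.0331, -0.0041, 0], [-0.006, 0.043, 0.0, -0.0413, -0.0052, 0]]
4 [[-0.001, 0.008, -0.001, -0.0083, -0.001, 0], [-0.002, 0.017, -0.002, -0.0165, -0.0021, 0], [-0.003, 0.025, -0.003, -0.0248, -0.0031, 0], [-0.004, 0.034, -0.004, -0.0331, -0.0041, 0], [-0.005, 0
[... 950 characters left out ...]
052, 0]]
9 [[-0.001, 0.006, -0.006, -0.0083, -0.001, 0], [-0.001, 0.012, -0.012, -0.0165, -0.0021, 0], [-0.002, 0.018, -0.018, -0.0248, -0.0031, 0], [-0.003, 0.024, -0.024, -0.0331, -0.0041, 0], [-0.003, 0.03, -0.03, -0.0413, -0.0052, 0]]
10 [[-0.001, 0.005, -0.007, -0.0083, -0.001, 0], [-0.002, 0.011, -0.013, -0.0165, -0.0021, 0], [-0.002, 0.016, -0.02, -0.0248, -0.0031, 0], [-0.003, 0.021, -0.027, -0.0331, -0.0041, 0], [-0.004, 0.026, -0.034, -0.0413, -0.0052, 0]]
11 [[-0.0, 0.004, -0.008, -0.0083, -0.001, 0], [-0.001, 0.009, -0.015, -0.0165, -0.0021, 0], [-0.001, 0.013, -0.022, -0.0248, -0.0031, 0], [-0.002, 0.017, -0.03, -0.0331, -0.0041, 0], [-0.002, 0.021, -0.037, -0.0413, -0.0052, 0]]
```

Request:
{"method": "step_arm", "body": {"rows": [[-0.001,0.007,0.004,-0.0083,-0.001,0],[-0.002,0.015,0.007,-0.0165,-0.0021,0],[-0.003,0.023,0.011,-0.0248,-0.0031,0],[-0.004,0.031,0.014,-0.0331,-0.0041,0],[-0.005,0.039,0.017,-0.0413,-0.0052,0]]}}

```text
clock: 6.75
tcp_pos: [0.5354, -0.1241, 0.1991]
orientation: [3.015, 0.189, 0.004]
contact_force: [0.5, -0.4, -0.6]
grip_width: 0.0153
gripper_force: 0.2
```

Request:
{"method": "step_arm", "body": {"rows": [[-0.001,0.008,0.002,-0.0083,-0.001,0],[-0.002,0.016,0.005,-0.0165,-0.0021,0],[-0.003,0.024,0.007,-0.0248,-0.0031,0],[-0.004,0.033,0.009,-0.0331,-0.0041,0],[-0.005,0.041,0.011,-0.0413,-0.0052,0]]}}

```text
clock: 7.17
tcp_pos: [0.5325, -0.0992, 0.2058]
orientation: [2.885, 0.181, 0.016]
contact_force: [0.1, -0.8, 0.2]
grip_width: 0.0154
gripper_force: 0.2
```

Run:
```python
from h import *
st()
b=eyes.grab_frame("scene")[120:260,200:370,::-1]
A=cv2.resize(b,None,fx=4,fy=4,interpolation=cv2.INTER_CUBIC)
cv2.imwrite("pics/c3.png",cv2.convertScaleAbs(A,alpha=1.5))
```

```text
t 7.1667 tcp [ 0.5325 -0.0992  0.2058] tilt 14.4 offaxis [ 0.3 -0.1] w 0.0154 F [ 0.1 -0.8  0.2] j [-0.31  0.29  0.28  1.98  0.22  0.88 -1.63]
```

View pics/c3.png

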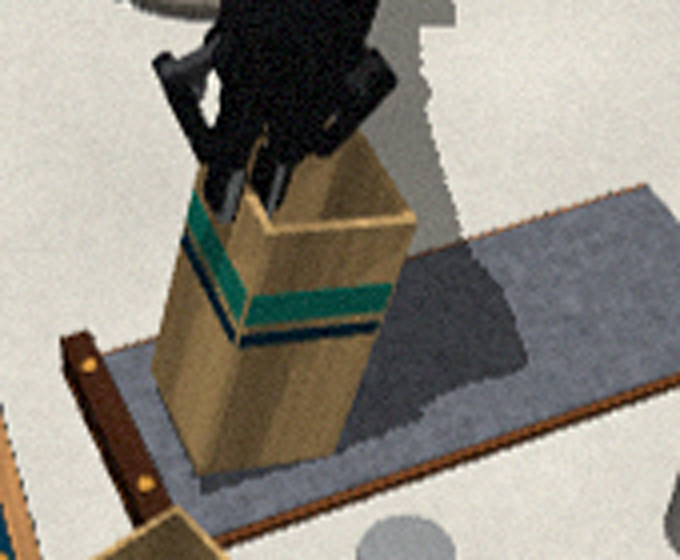

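The box is pivoting on its far bottom edge (crop 330,455) with no visible slip, and the wall sits between the fingers at (250,190). Continuing.

Request:
{"method": "step_arm", "body": {"rows": [[-0.001,0.008,0.001,-0.0083,-0.001,0],[-0.002,0.017,0.002,-0.0165,-0.0021,0],[-0.003,0.025,0.004,-0.0248,-0.0031,0],[-0.004,0.034,0.004,-0.0331,-0.0041,0],[-0.005,0.042,0.005,-0.0413,-0.0052,0]]}}

```text
clock: 7.63
tcp_pos: [0.5294, -0.0741, 0.2086]
orientation: [2.756, 0.172, 0.026]
contact_force: [-0.7, -0.2, -1.1]
grip_width: 0.0154
gripper_force: 0.1
```

Request:
{"method": "step_arm", "body": {"rows": [[-0.001,0.009,0.001,-0.0083,-0.001,0],[-0.003,0.017,0.001,-0.0165,-0.0021,0],[-0.004,0.026,0.001,-0.0248,-0.0031,0],[-0.005,0.034,0.0,-0.0331,-0.0041,0],[-0.006,0.043,0.0,-0.0413,-0.0052,0]]}}

```text
clock: 8.05
tcp_pos: [0.5257, -0.0484, 0.2084]
orientation: [2.626, 0.163, 0.035]
contact_force: [0.5, -0.3, -0.3]
grip_width: 0.0151
gripper_force: 0.0
```

Request:
{"method": "step_arm", "body": {"rows": [[-0.001,0.008,-0.001,-0.0083,-0.001,0],[-0.002,0.017,-0.002,-0.0165,-0.0021,0],[-0.003,0.025,-0.003,-0.0248,-0.0031,0],[-0.004,0.034,-0.004,-0.0331,-0.0041,0],[-0.005,0.042,-0.006,-0.0413,-0.0052,0]]}}

```text
clock: 8.47
tcp_pos: [0.5229, -0.0227, 0.2048]
orientation: [2.496, 0.155, 0.045]
contact_force: [0.7, 0.3, -0.7]
grip_width: 0.0153
gripper_force: 0.1
```

Request:
{"method": "step_arm", "body": {"rows": [[-0.001,0.008,-0.001,-0.0083,-0.001,0],[-0.002,0.017,-0.003,-0.0165,-0.0021,0],[-0.003,0.025,-0.006,-0.0248,-0.0031,0],[-0.004,0.033,-0.008,-0.0331,-0.0041,0],[-0.005,0.041,-0.011,-0.0413,-0.0052,0]]}}

```text
clock: 8.88
tcp_pos: [0.5198, 0.0019, 0.1981]
orientation: [2.365, 0.146, 0.053]
contact_force: [-1.0, -0.2, -1.1]
grip_width: 0.0157
gripper_force: 0.2
```

Run:
```python
from h import *
st()
b=eyes.grab_frame("scene")[120:260,200:370,::-1]
A=cv2.resize(b,None,fx=4,fy=4,interpolation=cv2.INTER_CUBIC)
cv2.imwrite("pics/c4.png",cv2.convertScaleAbs(A,alpha=1.5))
```

```text
t 8.8833 tcp [0.5198 0.0019 0.1981] tilt 44.3 offaxis [ 0.3 -0.1] w 0.0157 F [-1.  -0.2 -1.1] j [-0.79  0.45  0.32  2.01  0.65  1.11 -2.34]
```

View pics/c4.png

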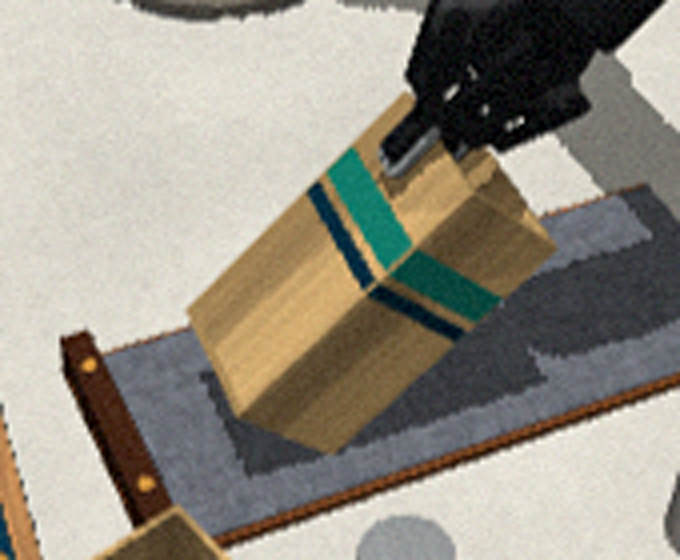

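The box is now past balance and held by the inner finger. The pivot is still at crop (332,453), so nothing has slipped. Lowering on.

Request:
{"method": "step_arm", "body": {"rows": [[-0.001,0.008,-0.003,-0.0083,-0.001,0],[-0.002,0.016,-0.006,-0.0165,-0.0021,0],[-0.003,0.024,-0.009,-0.0248,-0.0031,0],[-0.004,0.032,-0.013,-0.0331,-0.0041,0],[-0.005,0.039,-0.016,-0.0413,-0.0052,0]]}}

```text
clock: 9.35
tcp_pos: [0.5167, 0.0257, 0.1881]
orientation: [2.233, 0.138, 0.062]
contact_force: [0.6, -0.4, -1.6]
grip_width: 0.0151
gripper_force: 0.4
```

Request:
{"method": "step_arm", "body": {"rows": [[-0.001,0.008,-0.004,-0.0083,-0.001,0],[-0.002,0.015,-0.008,-0.0165,-0.0021,0],[-0.003,0.023,-0.013,-0.0248,-0.0031,0],[-0.004,0.03,-0.017,-0.0331,-0.0041,0],[-0.005,0.037,-0.022,-0.0413,-0.0052,0]]}}

```text
clock: 9.77
tcp_pos: [0.5137, 0.0476, 0.175]
orientation: [2.102, 0.129, 0.069]
contact_force: [0.7, -0.6, -1.0]
grip_width: 0.0156
gripper_force: 0.3
```

Request:
{"method": "step_arm", "body": {"rows": [[0,0.007,-0.005,-0.0083,-0.001,0],[-0.001,0.014,-0.01,-0.0165,-0.0021,0],[-0.002,0.021,-0.015,-0.0248,-0.0031,0],[-0.003,0.027,-0.02,-0.0331,-0.0041,0],[-0.004,0.034,-0.026,-0.0413,-0.0052,0]]}}

```text
clock: 10.18
tcp_pos: [0.5112, 0.0677, 0.1594]
orientation: [1.971, 0.12, 0.075]
contact_force: [0.8, -0.3, -1.4]
grip_width: 0.0154
gripper_force: 0.7
```

Request:
{"method": "step_arm", "body": {"rows": [[-0.001,0.006,-0.006,-0.0083,-0.001,0],[-0.001,0.012,-0.012,-0.0165,-0.0021,0],[-0.002,0.018,-0.018,-0.0248,-0.0031,0],[-0.003,0.024,-0.024,-0.0331,-0.0041,0],[-0.003,0.03,-0.03,-0.0413,-0.0052,0]]}}

```text
clock: 10.6
tcp_pos: [0.5093, 0.0857, 0.1412]
orientation: [1.841, 0.112, 0.081]
contact_force: [0.1, -1.2, -1.4]
grip_width: 0.0152
gripper_force: 0.9
```

```bash
python3 -c "from h import *;st()"
```

```text
t 10.6 tcp [0.5093 0.0857 0.1412] tilt 74.4 offaxis [ 0.3 -0.1] w 0.0152 F [ 0.1 -1.2 -1.4] j [-1.03  0.87  0.33  1.88  0.72  1.41 -2.65]
```

Request:
{"method": "step_arm", "body": {"rows": [[-0.001,0.005,-0.007,-0.0083,-0.001,0],[-0.002,0.011,-0.013,-0.0165,-0.0021,0],[-0.002,0.016,-0.02,-0.0248,-0.0031,0],[-0.003,0.021,-0.027,-0.0331,-0.0041,0],[-0.004,0.026,-0.034,-0.0413,-0.0052,0]]}}

```text
clock: 11.02
tcp_pos: [0.5071, 0.1014, 0.1208]
orientation: [1.71, 0.104, 0.088]
contact_force: [-0.4, -0.7, -2.2]
grip_width: 0.0155
gripper_force: 0.9
```

Request:
{"method": "step_arm", "body": {"rows": [[0,0.002,-0.004,-0.0042,-0.0005,0],[0,0.004,-0.008,-0.0083,-0.001,0],[-0.001,0.006,-0.011,-0.0124,-0.0015,0],[-0.001,0.009,-0.015,-0.0165,-0.0021,0],[-0.001,0.011,-0.019,-0.0207,-0.0026,0]]}}

```text
clock: 11.43
tcp_pos: [0.5065, 0.1076, 0.1099]
orientation: [1.647, 0.099, 0.09]
contact_force: [-0.6, 0.6, -0.3]
grip_width: 0.0155
gripper_force: 0.6
```

Request:
{"method": "step_arm", "body": {"rows": [[0,0.002,-0.003,-0.0042,-0.0005,0],[0,0.004,-0.007,-0.0083,-0.001,0],[-0.001,0.006,-0.011,-0.0124,-0.0015,0],[-0.001,0.008,-0.014,-0.0165,-0.0021,0],[-0.001,0.01,-0.018,-0.0165,-0.0021,0]]}}

```text
clock: 11.85
tcp_pos: [0.5058, 0.1137, 0.0988]
orientation: [1.593, 0.097, 0.092]
contact_force: [-0.2, -0.6, -0.3]
grip_width: 0.0156
gripper_force: 0.0
```

Run:
```python
from h import *
st()
b=eyes.grab_frame("scene")[120:260,200:400,::-1];a=eyes.grab_frame("top")[:,:,::-1];cv2.imwrite("pics/top5.png",a)
A=cv2.resize(b,None,fx=4,fy=4,interpolation=cv2.INTER_CUBIC)
cv2.imwrite("pics/c5.png",cv2.convertScaleAbs(A,alpha=1.5))
```

```text
t 11.85 tcp [0.5058 0.1137 0.0988] tilt 88.6 offaxis [ 0.2 -0.1] w 0.0156 F [-0.2 -0.6 -0.3] j [-1.09  1.11  0.35  1.76  0.71  1.56 -2.72]
```

View pics/c5.png

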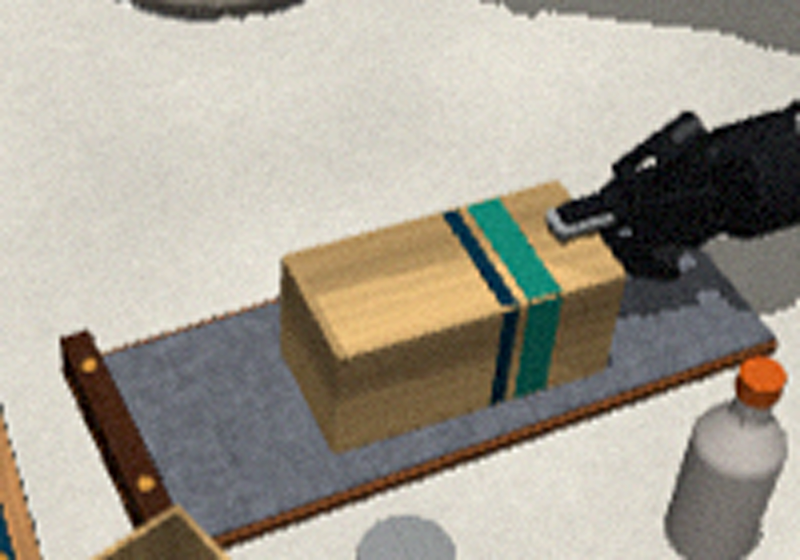

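It lies flat with its mouth pointing away from the stop (base edge at crop 340,440; stop at 130,440), and the grip force is zero. Backing out, then reorienting so both finger backs can push the mouth's two side rims.

Request:
{"method": "step_arm", "body": {"rows": [[-0.003,0.03,0,0,0,0],[-0.007,0.06,0,0,0,0],[-0.011,0.09,0,0,0,0],[-0.015,0.12,0,0,0,0],[-0.018,0.15,0,0,0,0]]}}

```text
clock: 12.37
tcp_pos: [0.4949, 0.2044, 0.0996]
orientation: [1.595, 0.096, 0.092]
contact_force: [0.8, 0.1, -0.4]
grip_width: 0.016
gripper_force: 0.0
```

Request:
{"method": "step_arm", "body": {"rows": [[0,0,0.05,0,0,0],[0,0,0.1,0,0,0],[0,0,0.15,0.03,0.0037,0],[0,0,0.2,0.06,0.0075,0],[0,0,0.25,0.09,0.0112,0]]}}

```text
clock: 12.78
tcp_pos: [0.4949, 0.2038, 0.2503]
orientation: [1.883, 0.116, 0.081]
contact_force: [1.1, 0.5, 0.3]
grip_width: 0.0155
gripper_force: 0.0
```

Request:
{"method": "step_arm", "body": {"rows": [[0,0,0,0.036,0.0045,0],[0,0,0,0.072,0.009,0],[0,0,0,0.108,0.0135,0],[0,0,0,0.144,0.018,0],[0,0,0,0.18,0.0225,0]]}}

```text
clock: 13.2
tcp_pos: [0.4951, 0.204, 0.2501]
orientation: [2.455, 0.151, 0.051]
contact_force: [0.5, -0.2, -0.4]
grip_width: 0.0153
gripper_force: 0.0
```

Request:
{"method": "step_arm", "body": {"rows": [[0,0,0,0.036,0.0045,0],[0,0,0,0.072,0.009,0],[0,0,0,0.108,0.0135,0],[0,0,0,0.144,0.018,0],[0,0,0,0.18,0.0225,0]]}}

```text
clock: 13.62
tcp_pos: [0.4954, 0.2034, 0.2505]
orientation: [3.022, 0.188, 0.008]
contact_force: [-0.8, -0.2, -0.3]
grip_width: 0.0155
gripper_force: 0.0
```

Request:
{"method": "step_arm", "body": {"rows": [[0,0,0,0.02,0.0025,0],[0,0,0,0.038,0.0047,0],[0,0,0,0.038,0.0047,0],[0,0,0,0.038,0.0047,0]]}}

```text
clock: 13.95
tcp_pos: [0.4951, 0.2022, 0.2494]
orientation: [3.135, 0.192, -0.007]
contact_force: [-0.1, 0.8, -0.3]
grip_width: 0.0154
gripper_force: 0.0
```

Run:
```python
from h import *
o=st();print(np.round(R.from_rotvec(o['orientation']).as_matrix(),4))
```

```text
t 13.95 tcp [0.4951 0.2022 0.2494] tilt 0.0 offaxis [0.3 0.1] w 0.0154 F [-0.1  0.8 -0.3] j [-0.65  0.24  0.17  1.89 -0.05  1.01 -1.9 ]
[[ 9.925e-01  1.222e-01 -4.500e-03]
 [ 1.222e-01 -9.925e-01 -1.200e-03]
 [-4.700e-03  6.000e-04 -1.000e+00]]
```

Request:
{"method": "step_arm", "body": {"rows": [[0,0,0,0,0,0.037],[0,0,0,0,0,0.074],[0,0,0,0,0,0.111],[0,0,0,0,0,0.148],[0,0,0,0,0,0.185]], "jaw": 0.18}}

```text
clock: 14.37
tcp_pos: [0.4945, 0.2049, 0.2488]
orientation: [2.941, 1.098, -0.009]
contact_force: [-0.3, 0.3, 0.3]
grip_width: 0.07
gripper_force: 0.0
```

Request:
{"method": "step_arm", "body": {"rows": [[0,0,0,0,0,0.037],[0,0,0,0,0,0.074],[0,0,0,0,0,0.111],[0,0,0,0,0,0.148],[0,0,0,0,0,0.185]]}}

```text
clock: 14.78
tcp_pos: [0.4945, 0.2049, 0.2487]
orientation: [2.503, 1.894, -0.009]
contact_force: [-0.3, 0.7, -0.3]
grip_width: 0.0695
gripper_force: 0.0
```

Request:
{"method": "step_arm", "body": {"rows": [[0,0,0,0,0,0.037],[0,0,0,0,0,0.074],[0,0,0,0,0,0.111],[0,0,0,0,0,0.141],[0,0,0,0,0,0.141]]}}

```text
clock: 15.2
tcp_pos: [0.4946, 0.2048, 0.2488]
orientation: [2.028, 2.394, -0.008]
contact_force: [0.4, 0.3, 0.4]
grip_width: 0.07
gripper_force: 0.0
```

Run:
```python
from h import *
o=st();print(np.round(R.from_rotvec(o['orientation']).as_matrix(),4))
a=eyes.grab_frame("top")[225:345,130:350,::-1]
A=cv2.resize(a,None,fx=3.5,fy=3.5,interpolation=cv2.INTER_CUBIC)
cv2.imwrite("pics/c6.png",cv2.convertScaleAbs(A,alpha=1.8))
```

```text
t 15.2 tcp [0.4946 0.2048 0.2488] tilt 0.4 offaxis [  0.1 -57.2] w 0.07 F [0.4 0.3 0.4] j [-0.45  0.25 -0.07  1.88  0.03  1.02 -0.37]
[[-1.644e-01  9.864e-01 -7.000e-04]
 [ 9.864e-01  1.643e-01 -6.300e-03]
 [-6.100e-03 -1.700e-03 -1.000e+00]]
```

View pics/c6.png

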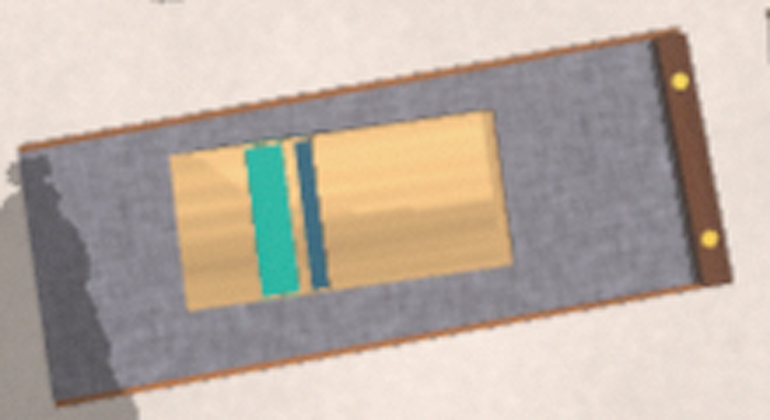

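The top view shows the box lying square-ish on the board: mouth edge at crop (170,156)-(188,311), base edge at (490,112)-(512,265).

Run:
```python
from h import *
u=np.array([-.159,.987]);v=np.array([-.987,-.159]);o=np.array([.537,-.172])
for p in[(170,156),(188,311)]:
    w=ray("top",cr(p),.102)[:2];print(w,(w-o)@u,(w-o)@v)
# base edge seen at top
for p in[(491,111),(512,265)]:
    w=ray("top",cr(p),.102)[:2];print(w,(w-o)@u,(w-o)@v)
```

```text
[0.54896814 0.13344308] 0.2995693894940573 -0.060378009028728384
[0.45986554 0.12258281] 0.3030176135407696 0.029293044979776202
[ 0.57144688 -0.05469605] 0.1103019469780505 -0.052650395806521644
[ 0.48219887 -0.06535251] 0.11397445607477955 0.037131767455717286
```

Request:
{"method": "step_arm", "body": {"rows": [[0,0,-0.05,0,0,0],[0,0,-0.1,0,0,0],[0,0,-0.15,0,0,0],[0,0,-0.2,0,0,0],[0,0,-0.25,0,0,0]]}}

```text
clock: 15.67
tcp_pos: [0.4948, 0.2043, 0.0978]
orientation: [2.038, 2.386, -0.006]
contact_force: [-0.2, 0.1, -0.4]
grip_width: 0.0698
gripper_force: 0.0
```

Request:
{"method": "step_arm", "body": {"rows": [[0.004,-0.02,-0.03,0,0,0],[0.006,-0.04,-0.055,0,0,0],[0.01,-0.06,-0.055,0,0,0],[0.013,-0.08,-0.055,0,0,0],[0.015,-0.09,-0.055,0,0,0]]}}

```text
clock: 16.08
tcp_pos: [0.5049, 0.148, 0.0668]
orientation: [2.038, 2.386, -0.006]
contact_force: [0.2, -0.4, 0.4]
grip_width: 0.0702
gripper_force: 0.0
```

Request:
{"method": "step_arm", "body": {"rows": [[0.002,-0.01,0,0,0,0],[0.003,-0.02,0,0,0,0],[0.005,-0.03,0,0,0,0],[0.0065,-0.04,0,0,0,0],[0.008,-0.05,0,0,0,0]]}}

```text
clock: 16.5
tcp_pos: [0.5093, 0.1201, 0.0666]
orientation: [2.034, 2.39, -0.003]
contact_force: [-0.3, 3.0, 1.1]
grip_width: 0.0699
gripper_force: 0.0
```

```bash
cat >> h.py <<'E'
def bd():
    p=r.get_obs()['tcp_pos'];w=p[:2]-[.537,-.172];print("board",w@[-.159,.987],w@[-.987,-.159],p[2])
E
python3 -c "from h import *;st();bd()"
```

```text
t 16.5 tcp [0.5093 0.1201 0.0666] tilt 0.2 offaxis [ -0.  -57.3] w 0.0699 F [-0.3  3.   1.1] j [-0.31  0.48 -0.06  2.05  0.05  0.61 -0.24]
board 0.29267158169148283 -0.01909425121804566 0.06662357353676937
```

Request:
{"method": "step_arm", "body": {"rows": [[0.0024,-0.015,0,0,0,0],[0.005,-0.03,0,0,0,0],[0.007,-0.045,0,0,0,0],[0.0095,-0.06,0,0,0,0],[0.012,-0.075,0,0,0,0]]}}

```text
clock: 16.92
tcp_pos: [0.5162, 0.0735, 0.0661]
orientation: [2.036, 2.389, -0.006]
contact_force: [-0.1, 3.3, 1.6]
grip_width: 0.0703
gripper_force: 0.0
```

Request:
{"method": "step_arm", "body": {"rows": [[0.002,-0.012,0,0,0,0],[0.004,-0.024,0,0,0,0],[0.006,-0.036,0,0,0,0],[0.0075,-0.047,0,0,0,0],[0.009,-0.056,0,0,0,0]]}}

```text
clock: 17.33
tcp_pos: [0.5215, 0.0402, 0.066]
orientation: [2.036, 2.389, -0.006]
contact_force: [-1.5, 2.7, 1.2]
grip_width: 0.0696
gripper_force: 0.0
```

Request:
{"method": "step_arm", "body": {"rows": [[0.0005,-0.003,0,0,0,0],[0.001,-0.006,0,0,0,0],[0.0015,-0.009,0,0,0,0],[0.002,-0.012,0,0,0,0]]}}

```text
clock: 17.67
tcp_pos: [0.5225, 0.0341, 0.066]
orientation: [2.035, 2.39, -0.006]
contact_force: [-0.2, 1.9, 0.0]
grip_width: 0.0697
gripper_force: 0.0
```

```bash
python3 -c "from h import *;st();bd()"
```

```text
t 17.6667 tcp [0.5225 0.0341 0.066 ] tilt 0.3 offaxis [  0.1 -57.3] w 0.0697 F [-0.2  1.9  0. ] j [-0.14  0.48 -0.05  2.05  0.05  0.61 -0.07]
board 0.20574818252818344 -0.018508697764119016 0.06601263405411649
```

Slow final approach until the force rises against the stop.

Request:
{"method": "step_arm", "body": {"rows": [[0.0003,-0.002,0,0,0,0],[0.0006,-0.004,0,0,0,0],[0.001,-0.006,0,0,0,0],[0.001,-0.006,0,0,0,0]]}}

```text
clock: 18.0
tcp_pos: [0.5233, 0.0299, 0.066]
orientation: [2.036, 2.389, -0.006]
contact_force: [0.0, 1.0, 1.1]
grip_width: 0.0701
gripper_force: 0.0
```

Request:
{"method": "step_arm", "body": {"rows": [[0.0003,-0.002,0,0,0,0],[0.0006,-0.004,0,0,0,0],[0.0006,-0.004,0,0,0,0]]}}

```text
clock: 18.25
tcp_pos: [0.5236, 0.0296, 0.0662]
orientation: [2.036, 2.391, -0.003]
contact_force: [-1.3, 6.6, 1.6]
grip_width: 0.0702
gripper_force: 0.0
```

Request:
{"method": "step_arm", "body": {"rows": [[0.0003,-0.002,0,0,0,0],[0.0006,-0.004,0,0,0,0],[0.0006,-0.004,0,0,0,0],[0.0006,-0.004,0,0,0,0]]}}

```text
clock: 18.58
tcp_pos: [0.5236, 0.0296, 0.0663]
orientation: [-2.035, -2.393, 0.001]
contact_force: [-3.3, 13.4, 3.7]
grip_width: 0.0698
gripper_force: 0.0
```

Run:
```python
from h import *
st();bd()
a=eyes.grab_frame("top")[225:345,130:350,::-1]
A=cv2.resize(a,None,fx=3.5,fy=3.5,interpolation=cv2.INTER_CUBIC)
cv2.imwrite("pics/c7.png",cv2.convertScaleAbs(A,alpha=1.8))
```

```text
t 18.5833 tcp [0.5236 0.0296 0.0663] tilt 0.0 offaxis [  0.  -57.3] w 0.0698 F [-3.3 13.4  3.7] j [-0.13  0.48 -0.06  2.05  0.05  0.61 -0.06]
board 0.20113755832089233 -0.018854608540945453 0.06628178645187591
```

The TCP stopped at board x = 0.201 m with the force rising to 13 N, exactly as predicted for a seated base. Backing away and checking.

Request:
{"method": "step_arm", "body": {"rows": [[-0.001,0.005,0,0,0,0],[-0.003,0.02,0,0,0,0],[-0.008,0.05,0,0,0,0],[-0.014,0.09,0,0,0,0],[-0.021,0.13,0,0,0,0]]}}

```text
clock: 19.05
tcp_pos: [0.5115, 0.1032, 0.066]
orientation: [2.038, 2.386, -0.007]
contact_force: [-0.3, 0.0, 0.8]
grip_width: 0.07
gripper_force: 0.0
```

Request:
{"method": "step_arm", "body": {"rows": [[-0.008,0.05,0.03,0,0,0],[-0.016,0.1,0.08,0,0,0],[-0.022,0.15,0.14,0,0,0],[-0.022,0.15,0.2,0,0,0],[-0.022,0.15,0.25,0,0,0]]}}

```text
clock: 19.47
tcp_pos: [0.498, 0.1964, 0.2189]
orientation: [2.03, 2.393, -0.002]
contact_force: [1.7, -0.1, -0.8]
grip_width: 0.0699
gripper_force: 0.0
```

Run:
```python
from h import *
st()
a=eyes.grab_frame("top")[225:345,130:350,::-1];b=eyes.grab_frame("scene")[130:330,130:410,::-1]
A=cv2.resize(a,(770,420),interpolation=cv2.INTER_CUBIC)[:,150:];A=cv2.resize(A,None,fx=.62,fy=.62)
B=cv2.resize(b,None,fx=1.4,fy=1.4,interpolation=cv2.INTER_CUBIC)
C=np.zeros((300,A.shape[1]+B.shape[1],3),np.uint8);C[:A.shape[0],:A.shape[1]]=A;C[:B.shape[0],A.shape[1]:]=B
cv2.imwrite("pics/c8.png",cv2.convertScaleAbs(C,alpha=1.7));cv2.imwrite("pics/top8.png",cv2.convertScaleAbs(A,alpha=1.8))
```

```text
t 19.4667 tcp [0.498  0.1964 0.2189] tilt 0.2 offaxis [ -0.1 -57.2] w 0.0699 F [ 1.7 -0.1 -0.8] j [-0.43  0.28 -0.08  1.91  0.03  0.95 -0.36]
```

View pics/c8.png

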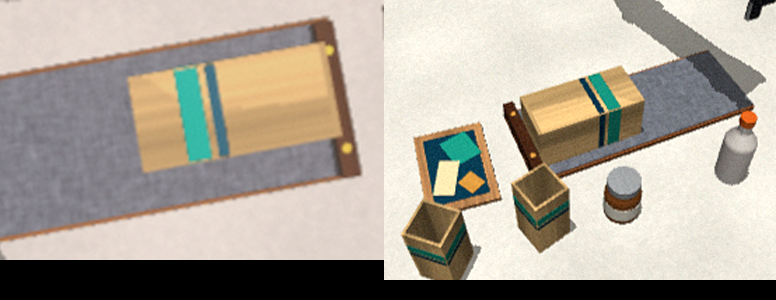

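The picture shows the box on its side, with its base flush against the stop (left 335,90; right 530,130) and square to it. The panel, jar and bottle have not moved. Handing in.

```bash
python3 -c "
from bench import r
print(r.hand_in())"
```

```text
the job is handed in; nothing more can be done
None
```

The box lies on its side on the board, mouth away from the stop and base flat against it. It was lowered under finger support all the way, the bottle, jar and panel were not touched, and the job was handed in at about 19.5 s.

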